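Line up and pin a microtome knife-holder slide with a taper drift

ROBOT

A 6-joint arm with a two-finger parallel gripper is mounted at the origin on a cart in front of the work surface, level with it; the furniture and walls round the work are solid. World frame = base frame: x ahead of the robot, y to its left, z up, the work surface at z = 0. Lengths are in mm, angles in rad, forces in N, time in s.
With the tool pointing down it reaches from about 350 to 875 mm from the base axis. Payload 4.2 kg.
Tool frame: the origin (TCP) lies midway between the tips of the shut fingers; the grasp point (between the pads) lies 19 mm behind it; y points along the fingers, x is the direction in which the jaws open and shut, and the axes are right-handed (so a half turn about y gives the same grasp; the last joint's range is limited). The gripper opens to 85 mm and grips with 20 to 120 N. Pads are 22 mm wide; open, the fingers measure 114 mm over their backs; the gripper's body (76 mm by 85 mm) begins 54 mm behind the grasp point. The pads swing forward as they close: fully open they stand 13 mm farther back than shut.
Start: joints at [1.582, 0.385, 0.008, 0, -1.194, -0.259], TCP at [153.263, 605.896, 231.312] pointing down, gripper open.
Joint ranges: [-3.14, 3.14], [-1.21, 2.06], [-1.07, 1.41], [-3.16, 2.05], [-2.99, -0.16], [-3.1, 3.1]. Speed limits (rad/s): [2.79, 2.79, 3.14, 3.14, 3.14, 3.14].

INTERFACE

Orientations are given as a unit quaternion [x, y, z, w].
In Python, from bench import read_state, get_image, job_done gives the robot as it stands.
- The arm moves only by the tool play_rows, never from a script. Its argument "series" is a list of rows, each a list of 7 numbers: the shift along the tool's x, y, z in m, then the turn, a rotation vector about the tool's x, y, z in rad, then the finger opening in m, from 0 to 0.0854. In form: [[x, y, z, wx, wy, wz, claw], ...]. A call has 1 to 10 rows; each row shifts and turns the pose as measured when the row begins, along the tool's axes as they then stand; what a row does not reach is not made up. A row lasts 1/10 s, in which the tool goes at most 50 mm and 8.59 degrees, less where a joint would pass 70% of its speed; a pose out of reach is approached as far as the arm can. A call with a gripper value outside its range is refused whole. The fingers move at their own pace and stop on an object; the grip force is fixed at half the most. Time passes only in rows, so rows that do not move let the fingers close. It gives the time, the measured TCP pose, the force and the opening at its end, in the units of the state.
- read_state(): the state, without advancing time (a new reading comes with each control period).
- get_image(name): name is "scene" or "top" or "wrist"; returns a dict with "color" (480x640x3 uint8, red, green, blue), "intrinsics" (3x3 intrinsics, pixels), "D" ([k1, k2, p1, p2, k3] as OpenCV has them; the pictures are not rectified), "origin" and "orientation" of the camera in the world. Camera axes: x right, y down, z forward; pixel columns grow to the right and rows downward; lengths in mm; the calibration is good to about 2 mm. A picture is of the moment at which its call begins. There is no depth.
- job_done(): hands the job in, once; it reports no verdict.
The state is a dict: "clock": time; "joints": joint angles; "joint_vel": joint speeds; "joint_efforts": joint torques, N m; "position": TCP position; "ee_rot": TCP orientation; "contact_force": force on the tool from outside, world axes, zero at the start; "wrist_torque": the same for the moment, N m; "gripper_width": finger opening in mm.
Only numpy, scipy, OpenCV 4.12 (cv2) and the standard library are available. Lean on these libraries where they do the work, as an engineer would, in place of code of your own. Each camera call takes 0.05 s, during which the arm holds its last target. There are 200 camera calls.

TASK

The microtome's slide bar stands too far out towards the knife holder, so its holes are out of line with those of the housing. With the red-handled taper drift, feel through the slot in the cover for the bar's hole, pull the bar back and press the drift down, firmly but without forcing it, until its shoulder sits on the cover and the bar is drawn into line; then put the black-headed lock pin fully home in the round hole, draw the drift out and stand it back in either socket of the white stand. Leave the other things on the bench where they are.

Things in the scene. Friction and masses are not known exactly. Their poses are not given: they have to be found in the camera images.
- housing: Fixed knife-holder base: white housing 64 x 130 x 80 mm, flat aluminium cover, grey foot 116 x 158 x 10 mm. Origin: centre of the foot's underside; z up, y along the slide bar inside it. The bar sticks out of both ends: knife holder (black block, red guard, to 118 mm high, 100 to 200 mm along +y) and black knob (to 130 mm along -y). It moves only along y, is stiff (about 5 N), has no spring.
- drift_hole (a point): Point on the cover's top face, 80 mm above the worktop and 12 mm along +y, where the drift must end. Here the 8 mm cover has a slot 17 mm wide (x), reaching 10 mm to the -y and 38 mm to the +y side of this point. Below, each 1 mm apart: the 12 mm slide bar with a round 16 mm hole, and the fixed 8 mm floor plate with a round 16 mm hole right under this point; then 40 mm free.
- pin_hole (a point): Mouth of the round 17 mm hole for the lock pin in the cover, 46 mm along -y, 80 mm above the worktop; a 16 mm hole in the floor plate is right under it, a 16 mm hole of the bar is 58 mm from the bar's other one. At the start the bar stands 6 to 26 mm too far to the +y side; how far is not measured, it can only be seen through the slot or felt.
- drift: Taper drift, 118 mm long, 0.12 kg, upright in one socket of the stand. Origin at the centre of its tip, z along it up to the handle. Tip 8 mm in diameter, growing evenly to 14 mm at 36 mm above the tip, then a straight 14 mm shank up to the shoulder (steel flange 26 mm in diameter, 5 mm thick) at 67 mm; above the flange a red handle 21 mm in diameter from 72 to 118 mm.
- drift_shoulder (a point): centre of the underside of the drift's flange, 67 mm above its tip. With the tip in the slot: on solid bar it stops 9 mm below the cover's top; in the bar's hole but on the floor plate it stops 22 mm below. A tip standing in the bar's hole can pull the bar along.
- lock_pin: Lock pin, 88 mm long, 0.10 kg, upright in the other socket. Origin at the centre of its lower end, z along it up to the head. Straight shank 13 mm in diameter with a 6 mm long chamfer at the nose (8 mm), up to the shoulder (steel flange 26 mm in diameter, 5 mm thick) at 40 mm; above it a black head 21 mm in diameter from 45 to 88 mm.
- pin_shoulder (a point): centre of the underside of the lock pin's flange, 40 mm above its lower end
- stand: Fixed white pin stand, 70 x 140 mm foot, 82 mm high, origin at the centre of its underside, y along its length. Two round through sockets 17 mm in diameter in its top plate (18 mm thick), 32 mm either side of the middle along y, open below down to the 6 mm thick foot; drift and pin hang in them by their flanges. Which of them stands in which socket varies.
- left_socket (a point): centre of the mouth of the stand's socket on its +y side, on the top face, 82 mm above the worktop
- right_socket (a point): the same for the socket on the -y side
- petri_dish: bystander: round clear dish 61 mm across, 15 mm high, origin under its centre
- slide_rack: bystander: wire staining rack 71 x 95 x 106 mm with a bail, origin under its centre
- cassette: bystander: green tissue cassette with a wax block, 41 x 28 x 13 mm, origin under its centre
- hex_driver: bystander: red-handled screwdriver 172 mm long, lying in front of the housing, origin under its centre
- marker: bystander: white marker pen with red cap, 126 mm long, origin under its centre
- blade_pack: bystander: dark grey blade dispenser 20 x 94 x 17 mm, origin under its centre
- timer: bystander: small white timer 62 x 68 x 18 mm, origin under its centre

How it is judged (in metres and radians):
On the way, in this order (a step that is already met when the one before it is completed fails the run):
1. the drift stands upright over the floor plate's hole with its shoulder down on the cover, within 3 mm (distance between drift_shoulder and drift_hole below 0.003 m and angle between drift's own z axis and vertical below 0.08 rad), for 0.1 s.
2. with the drift still home (within 4 mm), the lock pin is home in the round hole (shoulder within 3 mm of the mouth) (distance between pin_shoulder and pin_hole below 0.003 m and distance between drift_shoulder and drift_hole below 0.004 m), for 0.1 s.
At the end, for the whole second after the job is handed in: the lock pin stands in the round hole with its shoulder within 3 mm of the hole's mouth and less than 0.1 rad off upright; the drift hangs in one socket of the stand with its shoulder within 4 mm of the socket's mouth and less than 0.15 rad off upright; both at rest (distance between pin_shoulder and pin_hole below 0.003 m and angle between lock_pin's own z axis and vertical below 0.1 rad and (distance between drift_shoulder and left_socket below 0.004 m or distance between drift_shoulder and right_socket below 0.004 m) and angle between drift's own z axis and vertical below 0.15 rad and linear speed of each of drift, lock_pin below 0.02 m/s); the robot touches nothing.
It fails at once if the drift is forced: pressed on the housing or its bar with more than 60 N (contact force between drift and housing above 60 N).
It fails at once if the lock pin is forced: pressed on the housing or its bar with more than 60 N (contact force between lock_pin and housing above 60 N).
It fails at once if a bystander is moved by more than 20 mm (distance of any of petri_dish, slide_rack, cassette, hex_driver, marker, blade_pack, timer from where it was at the start of the episode above 0.02 m).
It also fails if it takes over 72 s, if anything falls off the work surface, if the arm or the gripper's body presses on something with over 40 N, if the wrist force passes 120 N, or if a joint passes its speed limit or range.

## Working session

There is one attempt and no reset: what is moved stays moved. The work goes in short steps, Python scripts to look and compute and a tool call to move; the robot and the scene stay as the last step left them, time stands still between calls to the robot, and variables do not carry over. Pictures are saved under pics/ and viewed, about 8 in all and at most 12, crops included, and the job is handed in when it is done.

Besides the shell and the picture viewer there is one more tool, called after "Request:" in YAML: its name, and indented under it one key for each argument. play_rows: Moves the arm, as the interface text tells. Its arguments: {"type":"object","properties":{"series":{"type":"array","items":{"type":"array","items":{"type":"number"}}}},"required":["series"]}

```bash
mkdir -p pics
cat > h.py <<'E'
import numpy as np, cv2
from bench import read_state, get_image, job_done
from scipy.spatial.transform import Rotation as R
def snap(n,f):
    im=get_image(n); cv2.imwrite('pics/'+f,im['color'][:,:,::-1]); np.save('pics/'+f+'.npy',{k:np.array(im[k]) for k in('intrinsics','D','origin','orientation')},allow_pickle=True); return im
def load(f): return np.load('pics/'+f+'.npy',allow_pickle=True).item()
def px2w(c,uv,z):
    p=cv2.undistortPoints(np.array(uv,float).reshape(-1,1,2),np.array(c['intrinsics'],float),np.array(c['D'],float)).reshape(-1,2)
    q=np.array(c['orientation']); M=R.from_quat(q).as_matrix() if q.size==4 else q
    d=np.c_[p,np.ones(len(p))]@M.T; o=np.array(c['origin'],float); 
    return o+d*((np.broadcast_to(z,len(p))-o[2])/d[:,2])[:,None]
def w2px(c,P):
    q=np.array(c['orientation']); M=R.from_quat(q).as_matrix() if q.size==4 else q
    X=(np.array(P,float).reshape(-1,3)-np.array(c['origin'],float))@M
    return cv2.projectPoints(X,np.zeros(3),np.zeros(3),np.array(c['intrinsics'],float),np.array(c['D'],float))[0].reshape(-1,2)
def st():
    s=read_state(); print({k:np.round(s[k],3).tolist() for k in('clock','joints','position','ee_rot','contact_force','gripper_width')})
    print('axes cols\n',np.round(R.from_quat(s['ee_rot']).as_matrix(),3)); return s
E
python3 - <<'E'
from h import *
st()
for n in('top','scene','wrist'):
    c=snap(n,n+'0.png'); print(n,np.round(c['origin'],1),np.round(c['orientation'],3),np.round(c['intrinsics'],1).tolist())
a=[cv2.imread(f'pics/{n}0.png') for n in('top','wrist')]
E
```

```text
{'clock': 0.0, 'joints': [1.582, 0.386, 0.007, -0.0, -1.194, -0.259], 'position': [153.121, 605.361, 230.248], 'ee_rot': [0.435, -0.557, 0.558, -0.434], 'contact_force': [-0.486, 0.966, 0.379], 'gripper_width': 85.365}
axes cols
 [[-0.245 -0.     0.969]
 [-0.969 -0.002 -0.245]
 [ 0.002 -1.     0.   ]]
top [ 292.1  -39.1 1191.7] [ 0.711 -0.697  0.063 -0.062] [[496.0, 0.0, 326.4], [0.0, 496.0, 234.7], [0.0, 0.0, 1.0]]
scene [-778.   691.5  891.3] [-0.445  0.738 -0.438  0.256] [[609.0, 0.0, 328.1], [0.0, 609.0, 240.5], [0.0, 0.0, 1.0]]
wrist [226.1 588.4 371.7] [-0.607  0.78   0.117 -0.092] [[363.0, 0.0, 320.0], [0.0, 363.0, 243.4], [0.0, 0.0, 1.0]]
```

View pics/top0.png

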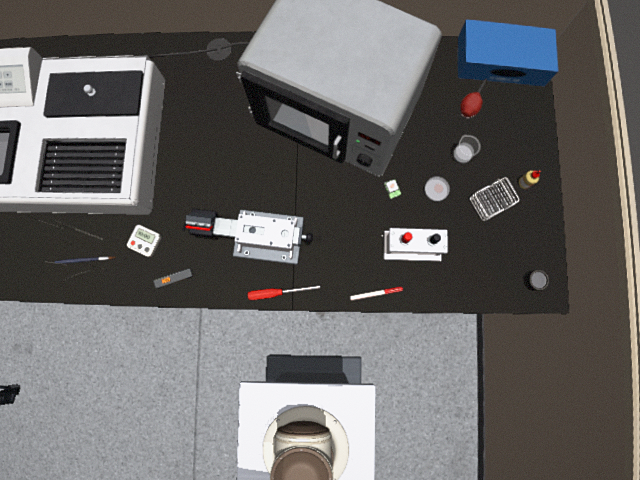

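View pics/scene0.png

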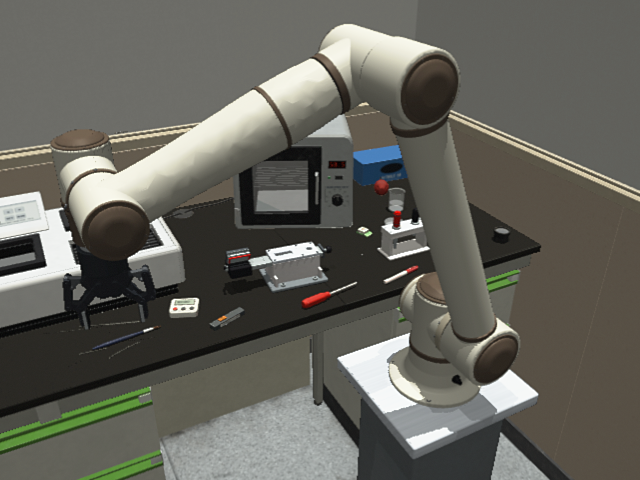

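The top view shows the housing at about (268,235), with the knife holder on its left (+y). The stand is at (415,243), with the red drift at (406,238) in the left socket and the black pin at (435,239). The scene view agrees.

Run:
```python
from h import *
a=cv2.imread('pics/top0.png')
u=cv2.resize(a[195:270,180:320],None,fx=5.7,fy=5.7,interpolation=cv2.INTER_CUBIC)[:, :798]
v=cv2.resize(a[220:268,375:455],None,fx=3.4,fy=3.4,interpolation=cv2.INTER_CUBIC)
out=np.zeros((600,800,3),np.uint8); out[:u.shape[0],:u.shape[1]]=u; out[430:430+v.shape[0],:v.shape[1]]=v
cv2.imwrite('pics/c1.png',out)
c=load('top0.png')
print(np.round(px2w(c,[(406,238),(435,239)],[133,130]),1))
print(np.round(px2w(c,[(384,229),(447,229),(268,235)],[82,82,80]),1))
```

```text
[[ 478.1 -212.3  133. ]
 [ 477.6 -276.7  130. ]]
[[ 506.9 -170.4   82. ]
 [ 509.9 -315.8   82. ]
 [ 488.2   93.9   80. ]]
```

View pics/c1.png

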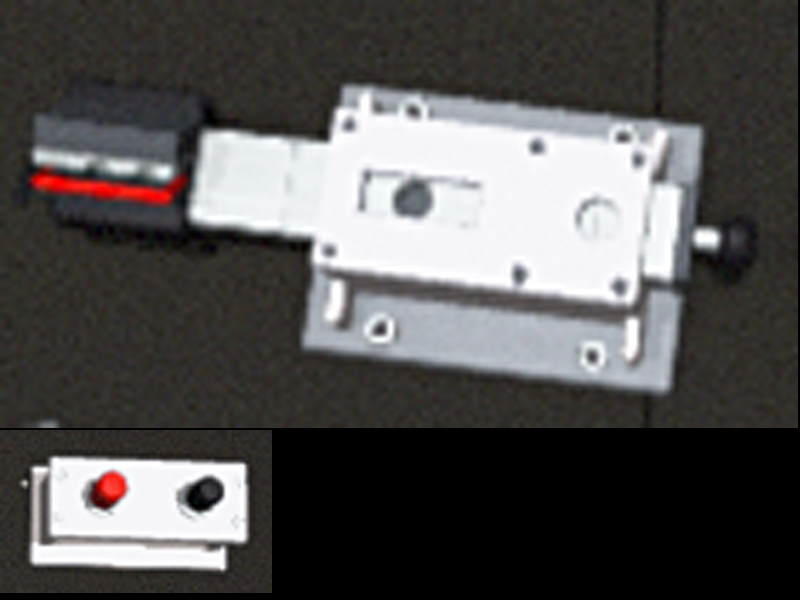

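The enlarged crop shows the cover slot from (362,190) to (482,207), the bar's dark hole at (413,199) inside it, and the round pin hole at (598,217).

```bash
cat >> h.py <<'E'
def go(tgt,yaw_deg=None):
    """total shift in tool axes (m) to reach tgt (mm), plus turn about tool y"""
    s=read_state(); M=R.from_quat(s['ee_rot']).as_matrix(); d=M.T@(np.array(tgt,float)-s['position'])/1000
    print('tool shift',np.round(d,4),'rotvec fix',end=' ')
    if yaw_deg is not None:
        a=np.radians(yaw_deg); x=np.array([np.cos(a),np.sin(a),0]); y=np.array([0,0,-1.]); T=np.c_[x,y,np.cross(x,y)]
        print(np.round(R.from_matrix(M.T@T).as_rotvec(),4))
E
python3 - <<'E'
from h import *
c=load('top0.png')
f=lambda x,y:((x+.5)/5.7-.5+180,(y+.5)/5.7-.5+195)
P=px2w(c,[f(362,192),f(482,206),f(598,217),f(413,199),f(349,124),f(638,160),f(620,287),f(330,250)],[80,80,80,71,80,80,80,80])
print(np.round(P,1))
d=P[0]-P[1]; print('slot len',np.linalg.norm(d),'yaw of +y',np.degrees(np.arctan2(d[1],d[0])))
for i,j in((4,5),(7,6)):
    e=P[i]-P[j]; print(np.degrees(np.arctan2(e[1],e[0])))
u=(P[0]-P[2]);u/=np.linalg.norm(u);print('u',u,np.degrees(np.arctan2(u[1],u[0])),'drift hole', P[2]+58*u, P[1]+10*u,'bar hole along from drift',(P[3]-P[2])@u-58)
w=load('wrist0.png'); s=read_state(); M=R.from_quat(s['ee_rot']).as_matrix()
print('cam off in tool',M.T@(w['origin']-s['position'])); print('cam axes in tool\n',np.round(M.T@R.from_quat(w['orientation']).as_matrix(),3))
Y=np.array([[-1,0,0],[0,0,-1],[0,-1,0]]).T
# rows for first leg
E
```

```text
[[502.7 151.8  80. ]
 [497.9 103.1  80. ]
 [494.3  56.4  80. ]
 [501.9 132.4  71. ]
 [530.5 158.4  80. ]
 [517.9  41.2  80. ]
 [466.2  46.7  80. ]
 [478.8 163.5  80. ]]
slot len 48.850007841096385 yaw of +y 84.38376629159224
83.86629232926059
83.824241881295
u [0.08727053 0.99618465 0.        ] 84.9933977999855 drift hole [499.40605001 114.21964535  80.        ] [498.78719879 113.11122944  80.        ] bar hole along from drift 18.3541586911779
cam off in tool [  -1.12458742 -141.18735439   74.87607474]
cam axes in tool
 [[ 1.     0.    -0.   ]
 [ 0.    -0.294  0.956]
 [ 0.    -0.956 -0.294]]
```

Request:
play_rows:
  series:
    - [0.032, 0, 0.035, 0, 0.143, 0, 0.085]
    - [0.0265, 0, 0.0395, 0, 0.143, 0, 0.085]
    - [0.0205, 0, 0.043, 0, 0.143, 0, 0.085]
    - [0.014, 0, 0.0455, 0, 0.143, 0, 0.085]
    - [0.0075, 0, 0.047, 0, 0.143, 0, 0.085]
    - [0.001, 0, 0.0475, 0, 0.143, 0, 0.085]
    - [-0.006, 0, 0.047, 0, 0.143, 0, 0.085]
    - [-0.0125, 0, 0.046, 0, 0.143, 0, 0.085]
    - [-0.019, 0, 0.0435, 0, 0.143, 0, 0.085]
    - [-0.025, 0, 0.0405, 0, 0.143, 0, 0.085]

```text
clock: 1.15
position: [412.9, 192.9, 228.1]
ee_rot: [-0.054, -0.703, 0.707, 0.055]
contact_force: [1.3, 1.6, 0.1]
gripper_width: 84.8
```

```bash
python3 -c "
from h import *
st(); go([497,90,225],174)"
```

```text
{'clock': 1.15, 'joints': [0.797, 0.097, -0.39, 0.004, -1.088, -0.953], 'position': [412.913, 192.876, 228.091], 'ee_rot': [-0.054, -0.703, 0.707, 0.055], 'contact_force': [1.285, 1.645, 0.102], 'gripper_width': 84.77}
axes cols
 [[-0.988 -0.001 -0.154]
 [ 0.154 -0.005 -0.988]
 [-0.    -1.     0.005]]
tool shift [-0.0989  0.0036  0.0887] rotvec fix [-0.0053 -0.0495  0.    ]
```

Request:
play_rows:
  series:
    - [-0.033, 0.001, 0.03, -0.005, -0.05, 0, 0.085]
    - [-0.033, 0.001, 0.03, 0, 0, 0, 0.085]
    - [-0.033, 0.001, 0.03, 0, 0, 0, 0.085]
    - [0, 0, 0, 0, 0, 0, 0.085]

```text
clock: 1.55
position: [503.8, 82.1, 225.0]
ee_rot: [0.039, 0.706, -0.706, -0.039]
contact_force: [-1.6, -0.6, -0.2]
gripper_width: 85.1
```

```bash
python3 -c "
from h import *
st(); snap('wrist','w1.png'); go([478,-244,230],174)"
```

```text
{'clock': 1.55, 'joints': [0.48, 0.195, -0.278, 0.0, -1.098, -0.591], 'position': [503.835, 82.095, 224.977], 'ee_rot': [0.039, 0.706, -0.706, -0.039], 'contact_force': [-1.592, -0.553, -0.175], 'gripper_width': 85.064}
axes cols
 [[-0.994  0.    -0.111]
 [ 0.111  0.    -0.994]
 [-0.    -1.    -0.   ]]
tool shift [-0.0115 -0.0052  0.328 ] rotvec fix [ 0.0004 -0.0056  0.0005]
```

View pics/w1.png

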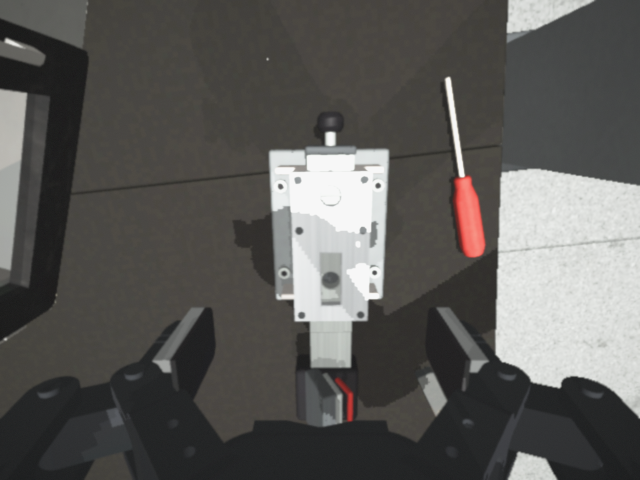

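The wrist view shows the pin hole at (331,195), the slot from (331,253) to (331,304), and the bar hole at (331,280).

Request:
play_rows:
  series:
    - [-0.002, -0.001, 0.047, 0, 0, 0, 0.085]
    - [-0.002, -0.001, 0.047, 0, 0, 0, 0.085]
    - [-0.002, -0.001, 0.047, 0, 0, 0, 0.085]
    - [-0.002, -0.001, 0.047, 0, 0, 0, 0.085]
    - [-0.002, 0, 0.047, 0, 0, 0, 0.085]
    - [-0.002, 0, 0.047, 0, 0, 0, 0.085]
    - [-0.002, 0, 0.045, 0, 0, 0, 0.085]
    - [0, 0, 0, 0, 0, 0, 0.085]

```text
clock: 2.4
position: [480.3, -246.2, 228.1]
ee_rot: [0.033, 0.707, -0.706, -0.034]
contact_force: [-0.9, 1.4, 0.4]
gripper_width: 85.0
```

Run:
```python
from h import *
c=load('w1.png')
P=px2w(c,[(331,195),(331,253),(331,304),(331,280)],[80,80,80,71]); print(np.round(P,1))
u=P[2]-P[0]; u/=np.linalg.norm(u); print(np.degrees(np.arctan2(u[1],u[0])),np.linalg.norm(P[2]-P[1]),P[0]+58*u,P[1]+10*u,(P[3]-P[0])@u-58)
st(); snap('wrist','w2.png')
```

```text
[[492.4  57.4  80. ]
 [497.3 105.6  80. ]
 [502.1 152.2  80. ]
 [499.9 133.6  71. ]]
84.1345082253179 46.776409131383176 [498.3118097  115.09234857  80.        ] [498.35746639 115.58692141  80.        ] 18.550688679159023
{'clock': 2.4, 'joints': [-0.174, 0.243, -0.205, -0.002, -1.124, 0.08], 'position': [480.333, -246.242, 228.138], 'ee_rot': [0.033, 0.707, -0.706, -0.034], 'contact_force': [-0.945, 1.405, 0.434], 'gripper_width': 85.016}
axes cols
 [[-0.996 -0.001 -0.095]
 [ 0.095  0.002 -0.996]
 [ 0.001 -1.    -0.002]]
```

View pics/w2.png

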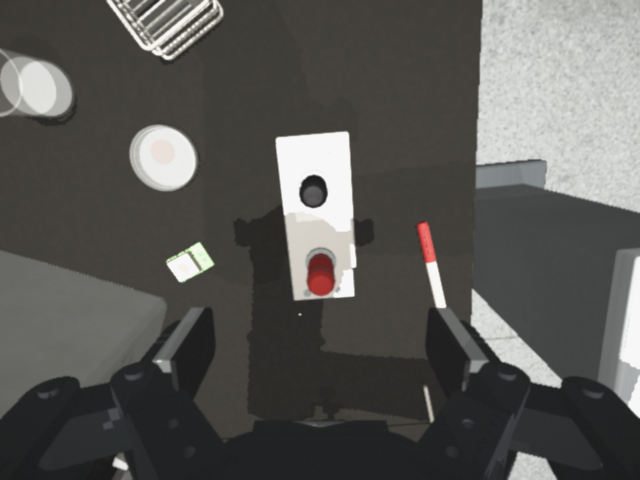

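Looking at the stand, the red handle's top is at about (321,284) with its flange near (321,262), and the black head is at (314,191).

Run:
```python
from h import *
c=load('w2.png'); a=cv2.imread('pics/w2.png')
hsv=cv2.cvtColor(a,cv2.COLOR_BGR2HSV)
m=((hsv[...,0]<8)|(hsv[...,0]>172))&(hsv[...,1]>120)&(hsv[...,2]>60); m[:, :290]=0;m[:,360:]=0
ys,xs=np.nonzero(m); print(xs.min(),xs.max(),ys.min(),ys.max())
P=px2w(c,[(321,284),(321,262),(314,191)],[133,87,130]); print(np.round(P,1))
print(np.round(px2w(c,[(276,137),(348,131),(293,300),(354,296)],82),1))
# predicted silhouette of handle at candidate
for y in(-208,-211,-214): 
  pts=[[479+10.5*np.cos(t),y+10.5*np.sin(t),z] for z in(87,133) for t in np.linspace(0,6.28,24)]
  q=w2px(c,pts); print(y,q.min(0),q.max(0))
for y in(-273,-276,-279): 
  pts=[[479+10.5*np.cos(t),y+10.5*np.sin(t),z] for z in(87,130) for t in np.linspace(0,6.28,24)]
  q=w2px(c,pts); print(y,q.min(0),q.max(0))
out=np.vstack([cv2.resize(a[160:305,270:360],None,fx=4,fy=4,interpolation=cv2.INTER_CUBIC)]);cv2.imwrite('pics/c2.png',out)
```

```text
308 333 254 294
[[ 482.3 -217.1  133. ]
 [ 482.2 -216.8   87. ]
 [ 480.8 -282.6  130. ]]
[[ 506.9 -318.6   82. ]
 [ 452.2 -317.7   82. ]
 [ 509.9 -182.2   82. ]
 [ 456.8 -181.    82. ]]
-208 [312.2159113  259.63763613] [341.57577225 308.58102538]
-211 [311.79230496 256.22062303] [341.25026078 304.82753352]
-214 [311.36580265 252.78351023] [340.92268035 301.04953417]
-273 [302.53236116 180.744244  ] [333.84840641 220.22824351]
-276 [302.04309799 176.83523265] [333.47545922 215.91370958]
-279 [301.55004042 172.90026674] [333.09982558 211.56730836]
```

View pics/c2.png

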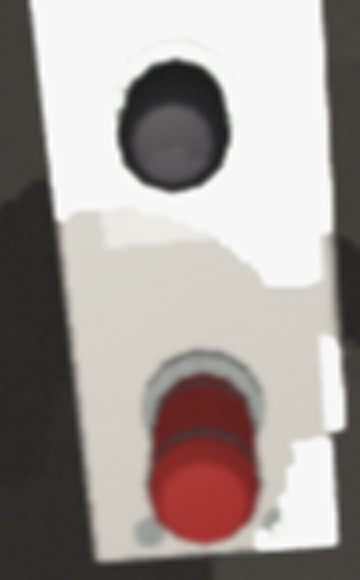

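Request:
play_rows:
  series:
    - [0.002, 0.01, -0.03, 0, 0, 0, 0.085]
    - [0, 0.025, 0, 0, 0, 0, 0.085]
    - [0, 0.03, 0, 0, 0, 0, 0.085]
    - [0, 0.03, 0, 0, 0, 0, 0.085]
    - [0, 0.02, 0, 0, 0, 0, 0.085]
    - [0, 0.009, 0, 0, 0, 0, 0.085]

```text
clock: 3.05
position: [483.6, -203.3, 103.6]
ee_rot: [0.031, 0.708, -0.705, -0.026]
contact_force: [-0.1, -0.0, -0.7]
gripper_width: 84.7
```

```bash
python3 -c "
from h import *
st(); go([481.5,-216,97],174)"
```

```text
{'clock': 3.05, 'joints': [-0.091, 0.347, -0.41, -0.005, -0.807, 0.013], 'position': [483.614, -203.309, 103.601], 'ee_rot': [0.031, 0.708, -0.705, -0.026], 'contact_force': [-0.054, -0.043, -0.653], 'gripper_width': 84.739}
axes cols
 [[-0.997  0.007 -0.081]
 [ 0.081  0.003 -0.997]
 [-0.006 -1.    -0.004]]
tool shift [0.0011 0.0065 0.0128] rotvec fix [ 0.0037  0.0234 -0.0063]
```

Request:
play_rows:
  series:
    - [0.001, 0.004, 0.011, 0, 0.02, -0.006, 0.085]
    - [0, 0.002, 0, 0, 0, 0, 0.085]
    - [0, 0, 0, 0, 0, 0, 0.085]

```text
clock: 3.35
position: [482.4, -212.5, 97.8]
ee_rot: [0.035, 0.708, -0.705, -0.035]
contact_force: [-0.1, 0.4, -0.5]
gripper_width: 85.3
```

```bash
python3 -c "
from h import *
st(); go([481.5,-216,97],174)"
```

```text
{'clock': 3.35, 'joints': [-0.109, 0.362, -0.406, -0.005, -0.804, 0.014], 'position': [482.382, -212.507, 97.767], 'ee_rot': [0.035, 0.708, -0.705, -0.035], 'contact_force': [-0.105, 0.379, -0.483], 'gripper_width': 85.321}
axes cols
 [[-0.995  0.    -0.098]
 [ 0.098  0.004 -0.995]
 [ 0.    -1.    -0.004]]
tool shift [0.0005 0.0008 0.0036] rotvec fix [0.0036 0.0062 0.0004]
```

Close enough; one more trim, then close.

Request:
play_rows:
  series:
    - [0.0, 0.001, 0.0035, 0.003, 0.006, 0, 0.085]
    - [0, 0, 0, 0, 0, 0, 0.06]
    - [0, 0, 0, 0, 0, 0, 0.0]
    - [0, 0, 0, 0, 0, 0, 0.0]
    - [0, 0, 0, 0, 0, 0, 0.0]
    - [0, 0, 0, 0, 0, 0, 0.0]
    - [0, 0, 0, 0, 0, 0, 0.0]
    - [0, 0, 0, 0, 0, 0, 0.0]

```text
clock: 4.15
position: [483.8, -217.0, 99.8]
ee_rot: [-0.04, -0.706, 0.706, 0.035]
contact_force: [0.5, -0.7, 0.6]
gripper_width: 19.6
```

```bash
python3 -c "
from h import *
st(); a=snap('wrist','w3.png')
b=cv2.imread('pics/w3.png'); cv2.imwrite('pics/c3.png',cv2.resize(b[240:480,200:440],None,fx=2.5,fy=2.5))"
```

```text
{'clock': 4.15, 'joints': [-0.116, 0.36, -0.404, 0.0, -0.801, 0.01], 'position': [483.798, -217.039, 99.842], 'ee_rot': [-0.04, -0.706, 0.706, 0.035], 'contact_force': [0.515, -0.673, 0.581], 'gripper_width': 19.626}
axes cols
 [[-0.994  0.006 -0.106]
 [ 0.106 -0.001 -0.994]
 [-0.006 -1.     0.   ]]
```

View pics/c3.png

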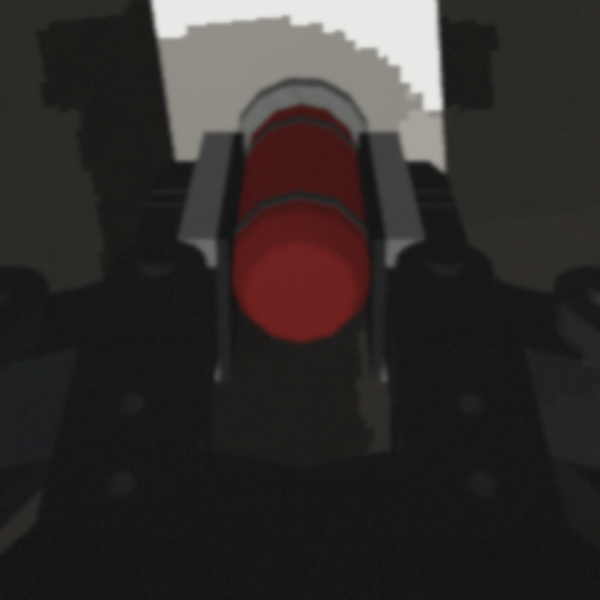

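The drift is gripped squarely, with its top disc centred at about (321,355) in the full frame and the pads flat on the handle.

Request:
play_rows:
  series:
    - [0, 0.0, 0, 0, 0, 0, 0.0]
    - [0, -0.02, 0, 0, 0, 0, 0.0]
    - [0, -0.03, 0, 0, 0, 0, 0.0]
    - [0, -0.03, 0, 0, 0, 0, 0.0]
    - [0, -0.015, 0, 0, 0, 0, 0.0]
    - [0, 0, 0, 0, 0, 0, 0.0]
    - [0, 0, 0, 0, 0, 0, 0.0]

```text
clock: 4.9
position: [481.6, -216.2, 194.7]
ee_rot: [0.038, 0.707, -0.705, -0.038]
contact_force: [0.3, 0.6, -1.4]
gripper_width: 19.3
```

```bash
python3 -c "
from h import *
c=load('w3.png'); P=px2w(c,[(320.8,355)],133)[0]; print(P, P-[483.8,-217,133])
s=st(); go([500,133,185],174); snap('wrist','w4.png')
b=cv2.imread('pics/w4.png'); g=b[300:410,270:370].astype(int)
m=(g[...,2]>60)&(g[...,1]<50); ys,xs=np.nonzero(m); print(ys.min()+300,ys.max()+300,xs.min()+270,xs.max()+270)
b=cv2.imread('pics/w3.png'); g=b[270:410,270:370].astype(int)
m=(g[...,2]>60)&(g[...,1]<50); ys,xs=np.nonzero(m); print(ys.min()+270,ys.max()+270,xs.min()+270,xs.max()+270)
"
```

```text
[ 483.30801801 -217.37124292  133.        ] [-0.49198199 -0.37124292  0.        ]
{'clock': 4.9, 'joints': [-0.115, 0.251, -0.284, -0.002, -1.036, 0.01], 'position': [481.564, -216.186, 194.703], 'ee_rot': [0.038, 0.707, -0.705, -0.038], 'contact_force': [0.26, 0.626, -1.422], 'gripper_width': 19.344}
axes cols
 [[-0.994  0.    -0.107]
 [ 0.107  0.002 -0.994]
 [-0.    -1.    -0.002]]
tool shift [ 0.0189  0.0103 -0.3491] rotvec fix [ 0.0017 -0.0021 -0.0001]
300 377 293 347
282 376 293 347
```

The drift axis sits within 0.5 mm of the TCP, so I'm carrying it over the slot at the bar's hole.

Request:
play_rows:
  series:
    - [0.002, 0, -0.025, 0, 0, 0, 0.0]
    - [0.002, 0, -0.035, 0, 0, 0, 0.0]
    - [0.002, 0, -0.04, 0, 0, 0, 0.0]
    - [0.002, 0, -0.04, 0, 0, 0, 0.0]
    - [0.002, 0, -0.04, 0, 0, 0, 0.0]
    - [0.002, 0, -0.04, 0, 0, 0, 0.0]
    - [0.002, 0, -0.04, 0, 0, 0, 0.0]
    - [0.002, 0, -0.035, 0, 0, 0, 0.0]
    - [0.002, 0, -0.02, 0, 0, 0, 0.0]
    - [0.0, 0, -0.01, 0, 0, 0, 0.0]

```text
clock: 5.95
position: [492.3, 118.5, 179.1]
ee_rot: [-0.031, -0.704, 0.708, 0.05]
contact_force: [0.6, 1.1, -1.3]
gripper_width: 19.3
```

```bash
python3 -c "
from h import *
st(); go([501,133.5,190],174)"
```

```text
{'clock': 5.95, 'joints': [0.55, 0.245, -0.333, -0.013, -1.018, -0.657], 'position': [492.279, 118.466, 179.103], 'ee_rot': [-0.031, -0.704, 0.708, 0.05], 'contact_force': [0.552, 1.087, -1.32], 'gripper_width': 19.256}
axes cols
 [[-0.993 -0.027 -0.113]
 [ 0.113 -0.004 -0.994]
 [ 0.027 -1.     0.007]]
tool shift [-0.0067 -0.0112 -0.0158] rotvec fix [-0.0067 -0.0087  0.0266]
```

Request:
play_rows:
  series:
    - [-0.004, -0.001, -0.008, -0.0067, -0.0087, 0.026, 0.0]
    - [-0.003, -0.001, -0.006, 0, 0, 0, 0.0]
    - [0, 0, 0, 0, 0, 0, 0.0]

```text
clock: 6.25
position: [500.6, 131.8, 178.7]
ee_rot: [-0.036, -0.705, 0.707, 0.037]
contact_force: [-0.5, -0.3, -1.3]
gripper_width: 19.7
```

```bash
python3 -c "
from h import *
st(); go([501,133.5,160],174)"
```

```text
{'clock': 6.25, 'joints': [0.572, 0.251, -0.329, 0.001, -0.993, -0.675], 'position': [500.568, 131.783, 178.717], 'ee_rot': [-0.036, -0.705, 0.707, 0.037], 'contact_force': [-0.507, -0.338, -1.283], 'gripper_width': 19.72}
axes cols
 [[-0.995 -0.002 -0.103]
 [ 0.103 -0.002 -0.995]
 [ 0.002 -1.     0.002]]
tool shift [-0.0003  0.0187 -0.0018] rotvec fix [-0.0024  0.0012  0.0022]
```

Request:
play_rows:
  series:
    - [0, 0.004, -0.0015, 0, 0, 0, 0.0]
    - [0, 0.004, 0, 0, 0, 0, 0.0]
    - [0, 0, 0, 0, 0, 0, 0.0]
    - [0, 0.002, 0, 0, 0, 0, 0.0]
    - [0, 0.002, 0, 0, 0, 0, 0.0]
    - [0, 0.002, 0, 0, 0, 0, 0.0]
    - [0, 0, 0, 0, 0, 0, 0.0]

```text
clock: 6.95
position: [500.4, 130.2, 163.3]
ee_rot: [-0.037, -0.705, 0.707, 0.039]
contact_force: [-0.1, 0.1, -1.3]
gripper_width: 19.6
```

```bash
python3 -c "
from h import *
st(); go([501,133.5,147],174)"
```

```text
{'clock': 6.95, 'joints': [0.569, 0.267, -0.351, 0.0, -0.957, -0.677], 'position': [500.405, 130.214, 163.296], 'ee_rot': [-0.037, -0.705, 0.707, 0.039], 'contact_force': [-0.066, 0.112, -1.303], 'gripper_width': 19.573}
axes cols
 [[-0.994 -0.004 -0.108]
 [ 0.108 -0.003 -0.994]
 [ 0.003 -1.     0.003]]
tool shift [-0.0003  0.0163 -0.0034] rotvec fix [-0.003  -0.0035  0.0033]
```

Request:
play_rows:
  series:
    - [0, 0.001, -0.003, -0.003, -0.003, 0.003, 0.0]
    - [0, 0.002, -0.001, 0, 0, 0, 0.0]
    - [0, 0.002, 0, 0, 0, 0, 0.0]
    - [0, 0.001, 0, 0, 0, 0, 0.0]

```text
clock: 7.35
position: [501.1, 134.8, 157.2]
ee_rot: [0.037, 0.706, -0.706, -0.037]
contact_force: [-0.0, -0.2, -1.2]
gripper_width: 19.4
```

```bash
python3 -c "
from h import *
st(); go([501,133.5,147],174)"
```

```text
{'clock': 7.35, 'joints': [0.576, 0.275, -0.358, -0.0, -0.937, -0.68], 'position': [501.09, 134.832, 157.161], 'ee_rot': [0.037, 0.706, -0.706, -0.037], 'contact_force': [-0.024, -0.164, -1.158], 'gripper_width': 19.379}
axes cols
 [[-0.995  0.001 -0.104]
 [ 0.104  0.001 -0.995]
 [-0.001 -1.    -0.001]]
tool shift [-0.      0.0102  0.0013] rotvec fix [ 0.0008  0.0001 -0.0007]
```

Tip at about 72. I'll feel for the bar.

Request:
play_rows:
  series:
    - [0, 0.0015, 0.001, 0, 0, 0, 0.0]
    - [0, 0.0015, 0, 0, 0, 0, 0.0]
    - [0, 0.001, 0, 0, 0, 0, 0.0]

```text
clock: 7.65
position: [500.9, 133.8, 152.7]
ee_rot: [0.037, 0.706, -0.706, -0.037]
contact_force: [-0.1, 0.9, -0.5]
gripper_width: 19.6
```

Request:
play_rows:
  series:
    - [0, 0.001, 0, 0, 0, 0, 0.0]
    - [0, 0.001, 0, 0, 0, 0, 0.0]
    - [0, 0.001, 0, 0, 0, 0, 0.0]
    - [0, 0, 0, 0, 0, 0, 0.0]

```text
clock: 8.05
position: [500.9, 133.7, 149.3]
ee_rot: [0.037, 0.706, -0.706, -0.037]
contact_force: [0.1, 0.4, -1.9]
gripper_width: 19.5
```

The tip is in the bar's hole with no contact. I'll go slightly deeper, then pull the bar back.

Request:
play_rows:
  series:
    - [0, 0.0015, 0, 0, 0, 0, 0.0]
    - [0, 0.001, 0, 0, 0, 0, 0.0]
    - [0, 0, 0.002, 0, 0, 0, 0.0]
    - [0, 0, 0.002, 0, 0, 0, 0.0]
    - [0, 0, 0.002, 0, 0, 0, 0.0]

```text
clock: 8.55
position: [500.5, 128.0, 146.7]
ee_rot: [0.037, 0.707, -0.706, -0.037]
contact_force: [-0.5, 2.7, -1.5]
gripper_width: 19.3
```

Request:
play_rows:
  series:
    - [0, 0, 0.002, 0, 0, 0, 0.0]
    - [0, 0, 0.002, 0, 0, 0, 0.0]
    - [0, 0, 0.002, 0, 0, 0, 0.0]

```text
clock: 8.85
position: [500.4, 124.9, 146.8]
ee_rot: [0.039, 0.709, -0.703, -0.036]
contact_force: [-1.7, 4.7, -1.6]
gripper_width: 19.3
```

Request:
play_rows:
  series:
    - [0, 0, 0.003, 0, 0, 0, 0.0]
    - [0, 0, 0.003, 0, 0, 0, 0.0]
    - [0, 0, 0.003, 0, 0, 0, 0.0]

```text
clock: 9.15
position: [499.7, 119.5, 146.8]
ee_rot: [0.04, 0.712, -0.7, -0.036]
contact_force: [-2.0, 5.2, -1.3]
gripper_width: 19.0
```

```bash
python3 -c "
from h import *
st(); go([498.7,112,147],174)"
```

```text
{'clock': 9.15, 'joints': [0.544, 0.274, -0.385, -0.014, -0.897, -0.642], 'position': [499.729, 119.46, 146.806], 'ee_rot': [0.04, 0.712, -0.7, -0.036], 'contact_force': [-1.961, 5.234, -1.34], 'gripper_width': 18.996}
axes cols
 [[-0.994  0.007 -0.107]
 [ 0.107  0.017 -0.994]
 [-0.005 -1.    -0.018]]
tool shift [ 0.0002 -0.0003  0.0075] rotvec fix [ 0.0181 -0.0021 -0.0053]
```

Request:
play_rows:
  series:
    - [0, 0, 0.003, 0.009, 0, -0.003, 0.0]
    - [0, 0, 0.003, 0.009, 0, -0.002, 0.0]
    - [0, 0, 0.002, 0.004, 0, 0, 0.0]
    - [0, 0, 0.0015, 0.003, 0, 0, 0.0]

```text
clock: 9.55
position: [499.4, 114.4, 146.8]
ee_rot: [0.04, 0.707, -0.705, -0.037]
contact_force: [-1.2, 5.5, -2.0]
gripper_width: 19.5
```

```bash
python3 -c "
from h import *
st(); go([498.7,112,147],174)"
```

```text
{'clock': 9.55, 'joints': [0.542, 0.275, -0.389, -0.001, -0.903, -0.65], 'position': [499.374, 114.353, 146.804], 'ee_rot': [0.04, 0.707, -0.705, -0.037], 'contact_force': [-1.19, 5.53, -2.041], 'gripper_width': 19.547}
axes cols
 [[-0.994  0.004 -0.108]
 [ 0.108  0.003 -0.994]
 [-0.003 -1.    -0.004]]
tool shift [ 0.0004 -0.0002  0.0024] rotvec fix [ 0.0035 -0.0039 -0.0033]
```

Request:
play_rows:
  series:
    - [0, 0, 0.002, 0.004, 0, -0.002, 0.0]
    - [0, 0, 0.002, 0.004, 0, -0.001, 0.0]
    - [0, 0, 0.0015, 0.003, 0, 0, 0.0]

```text
clock: 9.85
position: [499.2, 112.3, 146.8]
ee_rot: [0.04, 0.706, -0.706, -0.038]
contact_force: [-2.3, 4.8, -2.4]
gripper_width: 19.4
```

```bash
python3 -c "
from h import *
st(); go([499,115,142],174)"
```

```text
{'clock': 9.85, 'joints': [0.54, 0.274, -0.39, 0.002, -0.904, -0.65], 'position': [499.219, 112.314, 146.794], 'ee_rot': [0.04, 0.706, -0.706, -0.038], 'contact_force': [-2.306, 4.793, -2.382], 'gripper_width': 19.424}
axes cols
 [[-0.994  0.002 -0.109]
 [ 0.109 -0.    -0.994]
 [-0.002 -1.    -0.   ]]
tool shift [ 0.0005  0.0048 -0.0026] rotvec fix [ 0.0003 -0.0047 -0.0024]
```

Request:
play_rows:
  series:
    - [0, 0, -0.0015, 0, -0.004, -0.002, 0.0]
    - [0, 0, -0.001, 0, 0, 0, 0.0]
    - [0, 0.0015, 0, 0, 0, 0, 0.0]
    - [0, 0.0015, 0, 0, 0, 0, 0.0]

```text
clock: 10.25
position: [499.8, 114.3, 144.2]
ee_rot: [-0.037, -0.706, 0.707, 0.036]
contact_force: [-0.2, 2.5, 0.0]
gripper_width: 19.1
```

```bash
python3 -c "
from h import *
st(); go([499,115,142],174)"
```

```text
{'clock': 10.25, 'joints': [0.543, 0.28, -0.39, 0.002, -0.901, -0.648], 'position': [499.819, 114.318, 144.226], 'ee_rot': [-0.037, -0.706, 0.707, 0.036], 'contact_force': [-0.226, 2.47, 0.009], 'gripper_width': 19.083}
axes cols
 [[-0.995  0.001 -0.104]
 [ 0.104 -0.001 -0.995]
 [-0.001 -1.     0.001]]
tool shift [ 0.0009  0.0022 -0.0006] rotvec fix [-0.001   0.0005 -0.0011]
```

Request:
play_rows:
  series:
    - [0.0005, 0.0015, 0, 0, 0, 0, 0.0]
    - [0, 0.0015, 0, 0, 0, 0, 0.0]
    - [0, 0.0015, 0, 0, 0, 0, 0.0]
    - [0, 0.0015, 0, 0, 0, 0, 0.0]

```text
clock: 10.65
position: [499.9, 114.7, 138.2]
ee_rot: [0.038, 0.706, -0.706, -0.036]
contact_force: [-0.4, 2.0, 0.6]
gripper_width: 19.4
```

```bash
python3 -c "
from h import *
st(); go([499,115,140],174)"
```

```text
{'clock': 10.65, 'joints': [0.543, 0.287, -0.398, 0.002, -0.884, -0.649], 'position': [499.891, 114.657, 138.208], 'ee_rot': [0.038, 0.706, -0.706, -0.036], 'contact_force': [-0.408, 1.971, 0.564], 'gripper_width': 19.355}
axes cols
 [[-0.995  0.003 -0.104]
 [ 0.104 -0.    -0.995]
 [-0.003 -1.    -0.   ]]
tool shift [ 0.0009 -0.0018 -0.0002] rotvec fix [ 0.0002  0.0004 -0.0026]
```

Past the floor plate and into its hole (tip about 53). Continuing to press down.

Request:
play_rows:
  series:
    - [0, 0.002, 0, 0, 0, -0.002, 0.0]
    - [0, 0.002, 0, 0, 0, 0, 0.0]
    - [0, 0.002, 0, 0, 0, 0, 0.0]
    - [0, 0.002, 0, 0, 0, 0, 0.0]

```text
clock: 11.05
position: [500.0, 115.2, 129.8]
ee_rot: [0.037, 0.707, -0.706, -0.037]
contact_force: [-1.8, 1.9, 0.4]
gripper_width: 19.6
```

Request:
play_rows:
  series:
    - [0, 0.002, 0, 0, 0, 0, 0.0]
    - [0, 0.002, 0, 0, 0, 0, 0.0]
    - [0, 0.002, 0, 0, 0, 0, 0.0]

```text
clock: 11.35
position: [500.1, 115.7, 123.4]
ee_rot: [0.037, 0.707, -0.705, -0.036]
contact_force: [-1.2, 3.7, 1.5]
gripper_width: 18.9
```

```bash
python3 -c "
from h import *
st(); go([499,115,97.8],174)"
```

```text
{'clock': 11.35, 'joints': [0.543, 0.306, -0.414, -0.001, -0.849, -0.647], 'position': [500.054, 115.748, 123.415], 'ee_rot': [0.037, 0.707, -0.705, -0.036], 'contact_force': [-1.18, 3.686, 1.456], 'gripper_width': 18.94}
axes cols
 [[-0.995  0.001 -0.104]
 [ 0.104  0.002 -0.995]
 [-0.001 -1.    -0.002]]
tool shift [0.001  0.0256 0.0009] rotvec fix [ 0.002   0.0005 -0.001 ]
```

Request:
play_rows:
  series:
    - [0, 0.002, 0, 0.001, 0, 0, 0.0]
    - [0, 0.002, 0, 0, 0, 0, 0.0]
    - [0, 0.002, 0, 0, 0, 0, 0.0]
    - [0, 0.002, 0, 0, 0, 0, 0.0]

```text
clock: 11.75
position: [499.8, 115.8, 115.5]
ee_rot: [0.037, 0.706, -0.706, -0.036]
contact_force: [-2.1, 3.3, 2.6]
gripper_width: 19.1
```

Request:
play_rows:
  series:
    - [0, 0.002, 0, 0, 0, 0, 0.0]
    - [0, 0.002, 0, 0, 0, 0, 0.0]
    - [0, 0.002, 0, 0, 0, 0, 0.0]

```text
clock: 12.05
position: [499.6, 115.5, 109.1]
ee_rot: [-0.037, -0.706, 0.706, 0.036]
contact_force: [-1.1, 3.0, 3.1]
gripper_width: 19.2
```

```bash
python3 -c "
from h import *
st(); go([499,115,97.8],174)"
```

```text
{'clock': 12.05, 'joints': [0.544, 0.325, -0.431, 0.0, -0.815, -0.648], 'position': [499.604, 115.491, 109.065], 'ee_rot': [-0.037, -0.706, 0.706, 0.036], 'contact_force': [-1.15, 2.967, 3.118], 'gripper_width': 19.244}
axes cols
 [[-0.995  0.    -0.103]
 [ 0.103 -0.    -0.995]
 [-0.    -1.     0.   ]]
tool shift [0.0006 0.0113 0.0006] rotvec fix [-0.0001  0.0011 -0.0003]
```

Request:
play_rows:
  series:
    - [0, 0.002, 0, 0, 0, 0, 0.0]
    - [0, 0.002, 0, 0, 0, 0, 0.0]
    - [0, 0.002, 0, 0, 0, 0, 0.0]
    - [0, 0.0015, 0, 0, 0, 0, 0.0]

```text
clock: 12.45
position: [499.5, 115.2, 100.7]
ee_rot: [-0.037, -0.706, 0.706, 0.037]
contact_force: [-3.4, 3.1, 3.0]
gripper_width: 19.2
```

Request:
play_rows:
  series:
    - [0, 0.0015, 0, 0, 0, 0, 0.0]
    - [0, 0.0015, 0, 0, 0, 0, 0.0]

```text
clock: 12.65
position: [499.5, 115.2, 97.8]
ee_rot: [-0.036, -0.706, 0.706, 0.037]
contact_force: [-4.8, 5.0, 15.1]
gripper_width: 19.1
```

Request:
play_rows:
  series:
    - [0, 0.0015, 0, 0, 0, 0, 0.0]
    - [0, 0.0015, 0, 0, 0, 0, 0.0]

```text
clock: 12.85
position: [499.5, 115.3, 97.7]
ee_rot: [-0.036, -0.705, 0.707, 0.036]
contact_force: [-5.4, 2.5, 13.2]
gripper_width: 19.0
```

The shoulder is seated on the cover at TCP z 97.8, as predicted. Releasing and rising.

Request:
play_rows:
  series:
    - [0, 0, 0, 0, 0, 0, 0.0]
    - [0, 0, 0, 0, 0, 0, 0.06]
    - [0, 0, 0, 0, 0, 0, 0.06]
    - [0, 0, 0, 0, 0, 0, 0.06]
    - [0, 0, 0, 0, 0, 0, 0.06]
    - [0, -0.015, 0, 0, 0, 0, 0.06]
    - [0, -0.03, 0, 0, 0, 0, 0.06]
    - [0, -0.03, 0, 0, 0, 0, 0.07]
    - [0, -0.03, 0, 0, 0, 0, 0.085]
    - [0, -0.01, 0, 0, 0, 0, 0.085]

```text
clock: 13.85
position: [498.4, 112.3, 212.0]
ee_rot: [-0.033, -0.702, 0.71, 0.039]
contact_force: [0.2, -0.4, -0.3]
gripper_width: 84.9
```

Request:
play_rows:
  series:
    - [0, 0, 0.02, 0, 0, 0, 0.085]
    - [0, 0, 0.035, 0, 0, 0, 0.085]
    - [0, 0, 0, 0, 0, 0, 0.085]

```text
clock: 14.15
position: [493.1, 56.9, 213.2]
ee_rot: [-0.034, -0.703, 0.709, 0.038]
contact_force: [0.2, 0.1, 0.1]
gripper_width: 85.2
```

```bash
python3 -c "
from h import *
st(); snap('wrist','w5.png'); go([481.6,-281.4,180],174)"
```

```text
{'clock': 14.15, 'joints': [0.446, 0.185, -0.325, 0.006, -1.071, -0.55], 'position': [493.126, 56.875, 213.186], 'ee_rot': [-0.034, -0.703, 0.709, 0.038], 'contact_force': [0.183, 0.128, 0.095], 'gripper_width': 85.177}
axes cols
 [[-0.995 -0.007 -0.101]
 [ 0.101 -0.009 -0.995]
 [ 0.006 -1.     0.009]]
tool shift [-0.0223  0.036   0.3385] rotvec fix [-0.009   0.0041  0.0052]
```

View pics/w5.png

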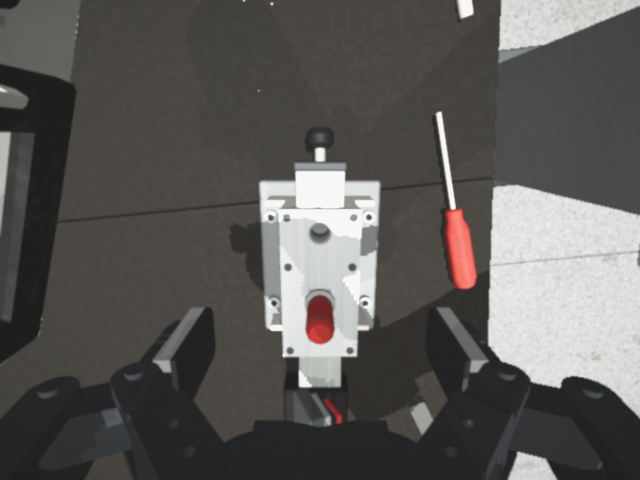

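The drift is standing home in the slot at (320,320). The pin hole, now dark and open right through, is at (320,233).

Request:
play_rows:
  series:
    - [-0.004, 0, 0.025, -0.009, 0.004, 0.005, 0.085]
    - [-0.004, 0, 0.04, 0, 0, 0, 0.085]
    - [-0.003, 0, 0.042, 0, 0, 0, 0.085]
    - [-0.003, 0, 0.042, 0, 0, 0, 0.085]
    - [-0.003, 0, 0.042, 0, 0, 0, 0.085]
    - [-0.003, 0, 0.042, 0, 0, 0, 0.085]
    - [-0.002, 0, 0.035, 0, 0, 0, 0.085]
    - [0, 0.005, 0.025, 0, 0, 0, 0.085]
    - [0, 0.005, 0.01, 0, 0, 0, 0.085]
    - [0, 0, 0, 0, 0, 0, 0.085]

```text
clock: 15.2
position: [486.7, -252.3, 195.4]
ee_rot: [0.032, 0.707, -0.706, -0.037]
contact_force: [-0.5, 0.5, -0.8]
gripper_width: 84.9
```

```bash
python3 -c "
from h import *
c=load('w5.png'); print(np.round(px2w(c,[(319.5,233)],80),1)); c=load('w2.png'); print(np.round(px2w(c,[(313,195.7)],130),1))
st(); go([481.6,-281.4,97],174)"
```

```text
[[492.9  57.8  80. ]]
[[ 481.8 -279.6  130. ]]
{'clock': 15.2, 'joints': [-0.183, 0.288, -0.231, -0.0, -1.06, 0.085], 'position': [486.665, -252.324, 195.432], 'ee_rot': [0.032, 0.707, -0.706, -0.037], 'contact_force': [-0.526, 0.49, -0.816], 'gripper_width': 84.868}
axes cols
 [[-0.995 -0.008 -0.098]
 [ 0.098  0.002 -0.995]
 [ 0.008 -1.    -0.001]]
tool shift [0.0014 0.0984 0.0295] rotvec fix [0.0007 0.007  0.0079]
```

Request:
play_rows:
  series:
    - [0.001, 0.01, 0.015, 0, 0.006, 0.008, 0.085]
    - [0, 0.01, 0.012, 0, 0, 0, 0.085]
    - [0, 0.005, 0, 0, 0, 0, 0.085]

```text
clock: 15.5
position: [484.4, -277.2, 169.4]
ee_rot: [0.036, 0.707, -0.706, -0.035]
contact_force: [-0.2, 0.0, -0.3]
gripper_width: 85.0
```

```bash
python3 -c "
from h import *
st(); go([481.8,-281,97],174)"
```

```text
{'clock': 15.5, 'joints': [-0.23, 0.325, -0.248, -0.001, -0.997, 0.131], 'position': [484.363, -277.238, 169.394], 'ee_rot': [0.036, 0.707, -0.706, -0.035], 'contact_force': [-0.212, 0.005, -0.287], 'gripper_width': 84.986}
axes cols
 [[-0.995  0.001 -0.1  ]
 [ 0.1    0.001 -0.995]
 [-0.001 -1.    -0.001]]
tool shift [0.0022 0.0724 0.0041] rotvec fix [ 0.001   0.0045 -0.0009]
```

Request:
play_rows:
  series:
    - [0.002, 0.015, 0.0035, 0, 0.004, 0, 0.085]
    - [0, 0.02, 0, 0, 0, 0, 0.085]
    - [0, 0.02, 0, 0, 0, 0, 0.085]
    - [0, 0.008, 0, 0, 0, 0, 0.085]
    - [0, 0.002, 0, 0, 0, 0, 0.085]

```text
clock: 16.0
position: [484.2, -276.7, 102.2]
ee_rot: [0.036, 0.707, -0.706, -0.034]
contact_force: [-0.3, 0.9, 0.4]
gripper_width: 84.9
```

```bash
python3 -c "
from h import *
st(); go([481.8,-281,97],174)"
```

```text
{'clock': 16.0, 'joints': [-0.229, 0.399, -0.33, -0.001, -0.84, 0.131], 'position': [484.196, -276.684, 102.211], 'ee_rot': [0.036, 0.707, -0.706, -0.034], 'contact_force': [-0.279, 0.918, 0.43], 'gripper_width': 84.872}
axes cols
 [[-0.995  0.002 -0.099]
 [ 0.099  0.001 -0.995]
 [-0.002 -1.    -0.001]]
tool shift [0.002  0.0052 0.0045] rotvec fix [ 0.0009  0.0057 -0.0018]
```

Request:
play_rows:
  series:
    - [0.002, 0.0035, 0.004, 0, 0.005, -0.002, 0.085]
    - [0.001, 0.001, 0.001, 0, 0, 0, 0.06]
    - [0, 0, 0, 0, 0, 0, 0.0]
    - [0, 0, 0, 0, 0, 0, 0.0]
    - [0, 0, 0, 0, 0, 0, 0.0]
    - [0, 0, 0, 0, 0, 0, 0.0]
    - [0, 0, 0, 0, 0, 0, 0.0]

```text
clock: 16.7
position: [482.8, -281.8, 100.8]
ee_rot: [-0.038, -0.706, 0.706, 0.034]
contact_force: [-0.4, 0.3, -1.2]
gripper_width: 18.9
```

```bash
python3 -c "
from h import *
st(); a=snap('wrist','w6.png')
b=cv2.imread('pics/w6.png'); cv2.imwrite('pics/c6.png',cv2.convertScaleAbs(cv2.resize(b[240:480,200:440],None,fx=2.5,fy=2.5),alpha=2.5,beta=20))"
```

```text
{'clock': 16.7, 'joints': [-0.238, 0.401, -0.332, -0.0, -0.832, 0.136], 'position': [482.795, -281.769, 100.822], 'ee_rot': [-0.038, -0.706, 0.706, 0.034], 'contact_force': [-0.436, 0.343, -1.17], 'gripper_width': 18.868}
axes cols
 [[-0.995  0.006 -0.103]
 [ 0.103 -0.001 -0.995]
 [-0.006 -1.     0.001]]
```

View pics/c6.png

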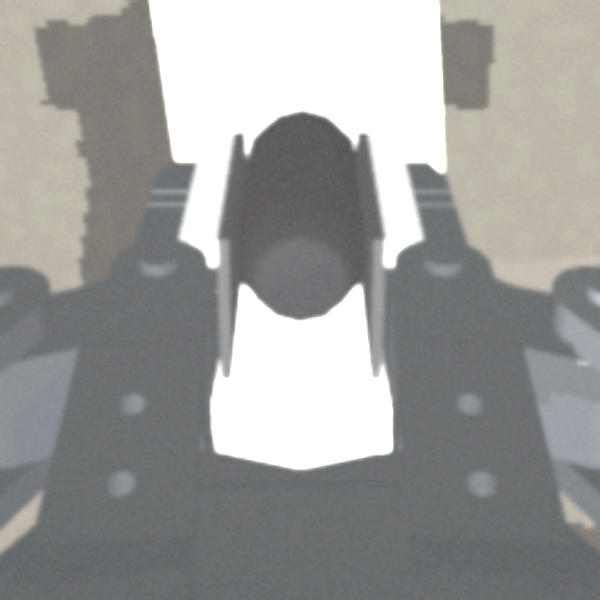

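The pin is gripped squarely, top disc centred at about (321,350) in the full frame.

Request:
play_rows:
  series:
    - [0, -0.015, 0, 0, 0, 0, 0.0]
    - [0, -0.03, 0, 0, 0, 0, 0.0]
    - [0, -0.03, 0, 0, 0, 0, 0.0]
    - [0, -0.01, 0, 0, 0, 0, 0.0]
    - [0, 0, 0, 0, 0, 0, 0.0]

```text
clock: 17.25
position: [481.4, -281.2, 185.9]
ee_rot: [0.037, 0.706, -0.706, -0.036]
contact_force: [0.3, 0.2, -2.4]
gripper_width: 18.7
```

Request:
play_rows:
  series:
    - [0.004, 0, -0.025, 0, 0, 0, 0.0]
    - [0.003, 0, -0.035, 0, 0, 0, 0.0]
    - [0.003, 0, -0.04, 0, 0, 0, 0.0]
    - [0.003, 0, -0.04, 0, 0, 0, 0.0]
    - [0.003, 0, -0.04, 0, 0, 0, 0.0]
    - [0.003, 0, -0.04, 0, 0, 0, 0.0]
    - [0.002, 0, -0.035, 0, 0, 0, 0.0]
    - [0.002, 0, -0.025, 0, 0, 0, 0.0]
    - [0.0, 0, -0.01, 0, 0, 0, 0.0]
    - [0, 0, 0, 0, 0, 0, 0.0]

```text
clock: 18.25
position: [481.0, 19.6, 169.9]
ee_rot: [0.031, 0.706, -0.706, -0.048]
contact_force: [0.2, 0.5, -1.1]
gripper_width: 19.2
```

```bash
python3 -c "
from h import *
c=load('w6.png'); P=px2w(c,[(320.8,350)],130)[0]; print(P, P-[482.8,-281.8,130])
st(); go([493.2,57.4,160],174)"
```

```text
[ 482.40155561 -281.42627735  130.        ] [-0.39844439  0.37372265  0.        ]
{'clock': 18.25, 'joints': [0.372, 0.211, -0.405, -0.012, -0.976, -0.476], 'position': [481.012, 19.573, 169.936], 'ee_rot': [0.031, 0.706, -0.706, -0.048], 'contact_force': [0.217, 0.485, -1.136], 'gripper_width': 19.168}
axes cols
 [[-0.994 -0.024 -0.11 ]
 [ 0.11   0.001 -0.994]
 [ 0.024 -1.     0.001]]
tool shift [-0.0082  0.0097 -0.039 ] rotvec fix [-0.0012 -0.0058  0.024 ]
```

Request:
play_rows:
  series:
    - [-0.005, 0, -0.018, 0, -0.005, 0.024, 0.0]
    - [-0.003, 0, -0.012, 0, 0, 0, 0.0]
    - [0, 0, -0.003, 0, 0, 0, 0.0]
    - [0, 0, 0, 0, 0, 0, 0.0]

```text
clock: 18.65
position: [491.3, 49.3, 167.0]
ee_rot: [-0.036, -0.705, 0.707, 0.041]
contact_force: [0.1, -1.2, -0.2]
gripper_width: 18.9
```

```bash
python3 -c "
from h import *
st(); go([493.5,57.2,145],174)"
```

```text
{'clock': 18.65, 'joints': [0.43, 0.227, -0.398, 0.001, -0.954, -0.54], 'position': [491.254, 49.268, 166.957], 'ee_rot': [-0.036, -0.705, 0.707, 0.041], 'contact_force': [0.116, -1.196, -0.156], 'gripper_width': 18.899}
axes cols
 [[-0.994 -0.006 -0.109]
 [ 0.109 -0.004 -0.994]
 [ 0.006 -1.     0.004]]
tool shift [-0.0015  0.0219 -0.0082] rotvec fix [-0.0042 -0.0045  0.0059]
```

Request:
play_rows:
  series:
    - [-0.001, 0.006, -0.006, -0.004, -0.004, 0.006, 0.0]
    - [0, 0.006, -0.002, 0, 0, 0, 0.0]
    - [0, 0.003, 0, 0, 0, 0, 0.0]
    - [0, 0, 0, 0, 0, 0, 0.0]

```text
clock: 19.05
position: [492.6, 55.7, 150.1]
ee_rot: [-0.038, -0.706, 0.706, 0.039]
contact_force: [-0.7, 0.2, -0.4]
gripper_width: 18.9
```

```bash
python3 -c "
from h import *
st(); go([493.5,57.2,142],174)"
```

```text
{'clock': 19.05, 'joints': [0.441, 0.247, -0.419, -0.0, -0.906, -0.548], 'position': [492.588, 55.725, 150.061], 'ee_rot': [-0.038, -0.706, 0.706, 0.039], 'contact_force': [-0.705, 0.211, -0.381], 'gripper_width': 18.93}
axes cols
 [[-0.994 -0.001 -0.108]
 [ 0.108 -0.    -0.994]
 [ 0.001 -1.     0.   ]]
tool shift [-0.0008  0.0081 -0.0016] rotvec fix [-0.0004 -0.0031  0.0014]
```

Request:
play_rows:
  series:
    - [-0.001, 0.002, -0.0016, 0, -0.003, 0.001, 0.0]
    - [0, 0.002, 0, 0, 0, 0, 0.0]
    - [0, 0.002, 0, 0, 0, 0, 0.0]

```text
clock: 19.35
position: [494.0, 57.1, 143.9]
ee_rot: [-0.037, -0.706, 0.706, 0.037]
contact_force: [0.3, -0.2, -1.5]
gripper_width: 19.3
```

```bash
python3 -c "
from h import *
st(); go([493.5,57.2,136],174)"
```

```text
{'clock': 19.35, 'joints': [0.442, 0.256, -0.425, 0.0, -0.89, -0.548], 'position': [494.024, 57.126, 143.891], 'ee_rot': [-0.037, -0.706, 0.706, 0.037], 'contact_force': [0.287, -0.239, -1.45], 'gripper_width': 19.29}
axes cols
 [[-0.995  0.    -0.105]
 [ 0.105 -0.    -0.995]
 [-0.    -1.     0.   ]]
tool shift [ 0.0005  0.0079 -0.    ] rotvec fix [-0.0003 -0.0001 -0.0003]
```

Request:
play_rows:
  series:
    - [0.0005, 0.002, 0, 0, 0, 0, 0.0]
    - [0, 0.0015, 0, 0, 0, 0, 0.0]
    - [0, 0.0015, 0, 0, 0, 0, 0.0]

```text
clock: 19.65
position: [493.5, 57.2, 138.5]
ee_rot: [-0.037, -0.706, 0.706, 0.037]
contact_force: [-0.0, 0.6, -0.9]
gripper_width: 19.5
```

Request:
play_rows:
  series:
    - [0, 0.0015, 0, 0, 0, 0, 0.0]
    - [0, 0.0015, 0, 0, 0, 0, 0.0]
    - [0, 0.0015, 0, 0, 0, 0, 0.0]

```text
clock: 19.95
position: [493.6, 57.2, 133.7]
ee_rot: [-0.037, -0.706, 0.706, 0.037]
contact_force: [0.2, -0.5, -1.2]
gripper_width: 19.3
```

Request:
play_rows:
  series:
    - [0, 0.0015, 0, 0, 0, 0, 0.0]
    - [0, 0.0015, 0, 0, 0, 0, 0.0]
    - [0, 0.0015, 0, 0, 0, 0, 0.0]

```text
clock: 20.25
position: [493.6, 57.2, 128.9]
ee_rot: [-0.037, -0.706, 0.706, 0.037]
contact_force: [-0.5, 0.4, -1.2]
gripper_width: 18.9
```

Request:
play_rows:
  series:
    - [0, 0.002, 0, 0, 0, 0, 0.0]
    - [0, 0.002, 0, 0, 0, 0, 0.0]
    - [0, 0.002, 0, 0, 0, 0, 0.0]

```text
clock: 20.55
position: [493.7, 57.3, 122.4]
ee_rot: [0.037, 0.706, -0.706, -0.037]
contact_force: [0.4, 0.0, -0.5]
gripper_width: 19.1
```

Request:
play_rows:
  series:
    - [0, 0.002, 0, 0, 0, 0, 0.0]
    - [0, 0.002, 0, 0, 0, 0, 0.0]
    - [0, 0.002, 0, 0, 0, 0, 0.0]

```text
clock: 20.85
position: [493.7, 57.3, 115.8]
ee_rot: [-0.037, -0.706, 0.706, 0.037]
contact_force: [-0.4, -0.3, -1.6]
gripper_width: 18.8
```

Request:
play_rows:
  series:
    - [0, 0.002, 0, 0, 0, 0, 0.0]
    - [0, 0.002, 0, 0, 0, 0, 0.0]
    - [0, 0.002, 0, 0, 0, 0, 0.0]

```text
clock: 21.15
position: [493.7, 57.3, 109.3]
ee_rot: [-0.037, -0.706, 0.706, 0.037]
contact_force: [0.0, 0.9, -0.5]
gripper_width: 18.7
```

```bash
python3 -c "
from h import *
st(); go([493.5,57.2,98.8],174)"
```

```text
{'clock': 21.15, 'joints': [0.443, 0.3, -0.468, 0.001, -0.801, -0.548], 'position': [493.745, 57.268, 109.277], 'ee_rot': [-0.037, -0.706, 0.706, 0.037], 'contact_force': [0.021, 0.93, -0.531], 'gripper_width': 18.707}
axes cols
 [[-0.995  0.001 -0.104]
 [ 0.104 -0.    -0.995]
 [-0.001 -1.     0.   ]]
tool shift [0.0002 0.0105 0.0001] rotvec fix [-0.      0.0002 -0.0009]
```

Request:
play_rows:
  series:
    - [0, 0.002, 0, 0, 0, 0, 0.0]
    - [0, 0.002, 0, 0, 0, 0, 0.0]
    - [0, 0.002, 0, 0, 0, 0, 0.0]
    - [0, 0.0015, 0, 0, 0, 0, 0.0]

```text
clock: 21.55
position: [493.7, 57.3, 101.0]
ee_rot: [-0.037, -0.706, 0.706, 0.037]
contact_force: [-0.6, 0.6, -0.9]
gripper_width: 18.6
```

Request:
play_rows:
  series:
    - [0, 0.0015, 0, 0, 0, 0, 0.0]
    - [0, 0.0015, 0, 0, 0, 0, 0.0]

```text
clock: 21.75
position: [493.8, 57.2, 98.5]
ee_rot: [-0.037, -0.706, 0.706, 0.037]
contact_force: [-3.8, 1.2, 12.6]
gripper_width: 18.9
```

Request:
play_rows:
  series:
    - [0, 0.0015, 0, 0, 0, 0, 0.0]
    - [0, 0.0015, 0, 0, 0, 0, 0.0]

```text
clock: 21.95
position: [493.8, 57.2, 98.5]
ee_rot: [-0.037, -0.706, 0.707, 0.036]
contact_force: [-4.8, 0.9, 9.8]
gripper_width: 19.1
```

The pin is home. Releasing, rising and moving over the drift.

Request:
play_rows:
  series:
    - [0, 0, 0, 0, 0, 0, 0.0]
    - [0, 0, 0, 0, 0, 0, 0.06]
    - [0, 0, 0, 0, 0, 0, 0.06]
    - [0, 0, 0, 0, 0, 0, 0.06]
    - [0, 0, 0, 0, 0, 0, 0.06]
    - [0, -0.015, 0, 0, 0, 0, 0.06]
    - [0, -0.03, 0, 0, 0, 0, 0.06]
    - [0, -0.03, 0, 0, 0, 0, 0.06]
    - [0, -0.01, 0, 0, 0, 0, 0.06]
    - [0, 0, 0, 0, 0, 0, 0.06]

```text
clock: 22.95
position: [493.5, 57.2, 184.9]
ee_rot: [-0.036, -0.705, 0.707, 0.037]
contact_force: [-0.6, 0.5, 0.0]
gripper_width: 60.2
```

```bash
python3 -c "
from h import *
st(); snap('wrist','w7.png'); go([499.5,115.2,180],174)"
```

```text
{'clock': 22.95, 'joints': [0.444, 0.21, -0.369, 0.002, -0.995, -0.548], 'position': [493.546, 57.158, 184.936], 'ee_rot': [-0.036, -0.705, 0.707, 0.037], 'contact_force': [-0.609, 0.472, 0.016], 'gripper_width': 60.194}
axes cols
 [[-0.995 -0.002 -0.103]
 [ 0.103 -0.003 -0.995]
 [ 0.001 -1.     0.003]]
tool shift [-0.0003  0.004  -0.0585] rotvec fix [-0.0036  0.0019  0.0024]
```

View pics/w7.png

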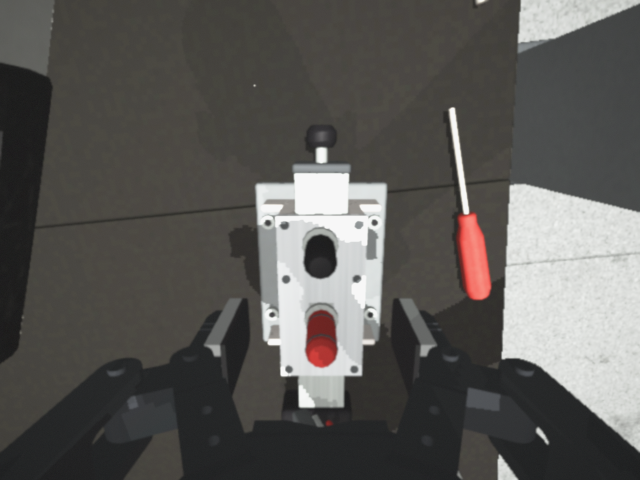

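Both pieces stand seated in the cover, with the pin at (320,255) and the drift at (321,335). Now to fetch the drift.

Request:
play_rows:
  series:
    - [0, 0, -0.025, -0.003, 0.002, 0.002, 0.06]
    - [0, 0, -0.025, 0, 0, 0, 0.06]
    - [0, 0, -0.003, 0, 0, 0, 0.06]
    - [0, 0, 0, 0, 0, 0, 0.06]

```text
clock: 23.4
position: [495.7, 109.4, 178.0]
ee_rot: [-0.034, -0.704, 0.708, 0.042]
contact_force: [0.1, 0.2, -0.4]
gripper_width: 60.0
```

```bash
python3 -c "
from h import *
st(); go([499.5,115.2,97.8],174)"
```

```text
{'clock': 23.4, 'joints': [0.537, 0.24, -0.347, -0.002, -0.996, -0.643], 'position': [495.681, 109.445, 178.0], 'ee_rot': [-0.034, -0.704, 0.708, 0.042], 'contact_force': [0.129, 0.15, -0.429], 'gripper_width': 59.966}
axes cols
 [[-0.994 -0.011 -0.107]
 [ 0.107 -0.004 -0.994]
 [ 0.01  -1.     0.005]]
tool shift [-0.004   0.0801 -0.0066] rotvec fix [-0.0054 -0.0029  0.01  ]
```

Request:
play_rows:
  series:
    - [-0.003, 0.006, -0.005, -0.005, -0.003, 0.01, 0.06]
    - [0, 0.015, -0.001, 0, 0, 0, 0.06]
    - [0, 0.02, 0, 0, 0, 0, 0.06]
    - [0, 0.018, 0, 0, 0, 0, 0.06]
    - [0, 0.006, 0, 0, 0, 0, 0.06]
    - [0, 0, 0, 0, 0, 0, 0.06]

```text
clock: 24.0
position: [497.7, 111.7, 106.5]
ee_rot: [-0.037, -0.705, 0.707, 0.039]
contact_force: [1.0, 0.6, 0.4]
gripper_width: 59.8
```

```bash
python3 -c "
from h import *
st(); go([499.5,115.2,98],174)"
```

```text
{'clock': 24.0, 'joints': [0.54, 0.326, -0.438, 0.0, -0.812, -0.648], 'position': [497.69, 111.724, 106.483], 'ee_rot': [-0.037, -0.705, 0.707, 0.039], 'contact_force': [0.975, 0.568, 0.355], 'gripper_width': 59.809}
axes cols
 [[-0.994 -0.003 -0.108]
 [ 0.108 -0.002 -0.994]
 [ 0.003 -1.     0.003]]
tool shift [-0.0015  0.0085 -0.0037] rotvec fix [-0.0026 -0.0032  0.0032]
```

Request:
play_rows:
  series:
    - [-0.0015, 0.003, -0.0035, -0.002, -0.003, 0.003, 0.06]
    - [0, 0.003, 0, 0, 0, 0, 0.06]
    - [0, 0, 0, 0, 0, 0, 0.06]

```text
clock: 24.3
position: [500.7, 115.3, 101.3]
ee_rot: [0.038, 0.706, -0.706, -0.036]
contact_force: [0.4, 0.1, -0.9]
gripper_width: 59.8
```

```bash
python3 -c "
from h import *
st(); go([499.5,115.2,98.3],174)"
```

```text
{'clock': 24.3, 'joints': [0.543, 0.336, -0.439, 0.001, -0.793, -0.649], 'position': [500.742, 115.255, 101.303], 'ee_rot': [0.038, 0.706, -0.706, -0.036], 'contact_force': [0.389, 0.063, -0.852], 'gripper_width': 59.811}
axes cols
 [[-0.994  0.003 -0.105]
 [ 0.105  0.001 -0.994]
 [-0.003 -1.    -0.001]]
tool shift [0.0012 0.003  0.0002] rotvec fix [ 0.0009 -0.0003 -0.0026]
```

Request:
play_rows:
  series:
    - [0.001, 0.002, 0, 0, 0, -0.002, 0.06]
    - [0, 0, 0, 0, 0, 0, 0.0]
    - [0, 0, 0, 0, 0, 0, 0.0]
    - [0, 0, 0, 0, 0, 0, 0.0]
    - [0, 0, 0, 0, 0, 0, 0.0]
    - [0, 0, 0, 0, 0, 0, 0.0]

```text
clock: 24.9
position: [499.9, 115.9, 100.6]
ee_rot: [0.038, 0.707, -0.705, -0.036]
contact_force: [0.3, -0.1, -1.0]
gripper_width: 19.1
```

```bash
python3 -c "
from h import *
st(); a=snap('wrist','w8.png')
g=cv2.imread('pics/w8.png')[270:410,270:370].astype(int)
m=(g[...,2]>60)&(g[...,1]<50); ys,xs=np.nonzero(m); print(ys.min()+270,ys.max()+270,xs.min()+270,xs.max()+270)
"
```

```text
{'clock': 24.9, 'joints': [0.544, 0.336, -0.441, -0.001, -0.791, -0.648], 'position': [499.877, 115.887, 100.578], 'ee_rot': [0.038, 0.707, -0.705, -0.036], 'contact_force': [0.275, -0.074, -0.99], 'gripper_width': 19.109}
axes cols
 [[-0.995  0.002 -0.105]
 [ 0.105  0.002 -0.995]
 [-0.002 -1.    -0.002]]
280 370 294 346
```

Request:
play_rows:
  series:
    - [0, -0.004, 0, 0, 0, 0, 0.0]
    - [0, -0.006, 0, 0, 0, 0, 0.0]
    - [0, -0.01, 0, 0, 0, 0, 0.0]
    - [0, -0.012, 0, 0, 0, 0, 0.0]
    - [0, -0.015, 0, 0, 0, 0, 0.0]
    - [0, -0.015, 0, 0, 0, 0, 0.0]
    - [0, -0.015, 0, 0, 0, 0, 0.0]
    - [0, -0.012, 0, 0, 0, 0, 0.0]
    - [0, -0.01, 0, 0, 0, 0, 0.0]
    - [0, 0, 0, 0, 0, 0, 0.0]

```text
clock: 25.95
position: [499.6, 114.9, 209.1]
ee_rot: [0.039, 0.707, -0.705, -0.035]
contact_force: [-0.3, 0.2, -2.1]
gripper_width: 19.0
```

```bash
python3 -c "
from h import *
st(); go([483.5,-217,200],174)
snap('wrist','w9.png')
g=cv2.imread('pics/w9.png')[270:410,270:370].astype(int)
m=(g[...,2]>60)&(g[...,1]<50); ys,xs=np.nonzero(m); print(ys.min()+270,ys.max()+270,xs.min()+270,xs.max()+270)"
```

```text
{'clock': 25.95, 'joints': [0.543, 0.21, -0.301, 0.0, -1.054, -0.648], 'position': [499.643, 114.908, 209.137], 'ee_rot': [0.039, 0.707, -0.705, -0.035], 'contact_force': [-0.296, 0.152, -2.14], 'gripper_width': 19.031}
axes cols
 [[-0.994  0.005 -0.105]
 [ 0.105  0.003 -0.995]
 [-0.005 -1.    -0.003]]
tool shift [-0.0186  0.0082  0.3318] rotvec fix [ 0.003  -0.0001 -0.0045]
280 408 293 347
```

The tip must clear the pin head at 128 mm, so I'm raising before crossing.

Request:
play_rows:
  series:
    - [0, -0.015, 0, 0.003, 0, -0.004, 0.0]
    - [0, -0.015, 0, 0, 0, 0, 0.0]
    - [-0.002, 0, 0.02, 0, 0, 0, 0.0]
    - [-0.002, 0, 0.035, 0, 0, 0, 0.0]
    - [-0.002, 0, 0.04, 0, 0, 0, 0.0]
    - [-0.002, 0, 0.04, 0, 0, 0, 0.0]
    - [-0.002, 0, 0.04, 0, 0, 0, 0.0]
    - [-0.002, 0, 0.04, 0, 0, 0, 0.0]
    - [-0.002, 0, 0.035, 0, 0, 0, 0.0]
    - [-0.002, 0, 0.02, 0, 0, 0, 0.0]

```text
clock: 27.0
position: [481.8, -163.0, 232.4]
ee_rot: [-0.029, -0.705, 0.707, 0.041]
contact_force: [-0.4, -0.1, -2.4]
gripper_width: 19.2
```

Request:
play_rows:
  series:
    - [0, 0, 0.01, 0, 0, 0, 0.0]
    - [0, 0, 0, 0, 0, 0, 0.0]

```text
clock: 27.2
position: [479.4, -175.4, 230.6]
ee_rot: [-0.029, -0.705, 0.707, 0.044]
contact_force: [-0.1, 0.1, -1.5]
gripper_width: 19.5
```

```bash
python3 -c "
from h import *
st(); go([483.5,-217,195],174)"
```

```text
{'clock': 27.2, 'joints': [-0.031, 0.2, -0.257, 0.003, -1.135, -0.074], 'position': [479.447, -175.4, 230.636], 'ee_rot': [-0.029, -0.705, 0.707, 0.044], 'contact_force': [-0.069, 0.077, -1.481], 'gripper_width': 19.523}
axes cols
 [[-0.994 -0.022 -0.103]
 [ 0.103 -0.002 -0.995]
 [ 0.021 -1.     0.004]]
tool shift [-0.0091  0.0356  0.0408] rotvec fix [-0.0043  0.0013  0.0213]
```

Request:
play_rows:
  series:
    - [-0.006, 0.005, 0.02, -0.004, 0.001, 0.021, 0.0]
    - [-0.003, 0.01, 0.015, 0, 0, 0, 0.0]
    - [0, 0.005, 0.004, 0, 0, 0, 0.0]
    - [0, 0, 0, 0, 0, 0, 0.0]

```text
clock: 27.6
position: [484.5, -212.5, 208.9]
ee_rot: [0.035, 0.707, -0.706, -0.036]
contact_force: [0.8, 0.6, -1.1]
gripper_width: 19.0
```

```bash
python3 -c "
from h import *
st(); go([483.8,-216.6,175],174)"
```

```text
{'clock': 27.6, 'joints': [-0.107, 0.241, -0.259, -0.001, -1.072, 0.007], 'position': [484.475, -212.509, 208.9], 'ee_rot': [0.035, 0.707, -0.706, -0.036], 'contact_force': [0.752, 0.607, -1.124], 'gripper_width': 18.981}
axes cols
 [[-0.995 -0.001 -0.101]
 [ 0.101  0.001 -0.995]
 [ 0.002 -1.    -0.001]]
tool shift [0.0002 0.0339 0.0042] rotvec fix [0.0013 0.0039 0.0015]
```

Request:
play_rows:
  series:
    - [0, 0.008, 0.004, 0.001, 0.003, 0.001, 0.0]
    - [0, 0.01, 0, 0, 0, 0, 0.0]
    - [0, 0.008, 0, 0, 0, 0, 0.0]
    - [0, 0, 0, 0, 0, 0, 0.0]

```text
clock: 28.0
position: [484.3, -214.0, 181.0]
ee_rot: [0.035, 0.706, -0.706, -0.036]
contact_force: [0.6, 0.1, -1.6]
gripper_width: 19.5
```

```bash
python3 -c "
from h import *
st(); go([483.8,-216.6,172],174)"
```

```text
{'clock': 28.0, 'joints': [-0.11, 0.267, -0.3, -0.001, -1.004, 0.01], 'position': [484.267, -214.012, 181.045], 'ee_rot': [0.035, 0.706, -0.706, -0.036], 'contact_force': [0.555, 0.148, -1.552], 'gripper_width': 19.481}
axes cols
 [[-0.995 -0.    -0.101]
 [ 0.101  0.001 -0.995]
 [ 0.    -1.    -0.001]]
tool shift [0.0002 0.009  0.0026] rotvec fix [0.0008 0.004  0.0005]
```

Tip at 93. Trim laterally, then into the socket.

Request:
play_rows:
  series:
    - [0, 0.001, 0.0026, 0, 0.003, 0, 0.0]
    - [0, 0.002, 0, 0, 0, 0, 0.0]
    - [0, 0.002, 0, 0, 0, 0, 0.0]

```text
clock: 28.3
position: [484.5, -216.6, 176.2]
ee_rot: [0.037, 0.706, -0.706, -0.036]
contact_force: [0.5, -0.4, -1.5]
gripper_width: 19.2
```

Request:
play_rows:
  series:
    - [0, 0.002, 0, 0, 0, 0, 0.0]
    - [0, 0.002, 0, 0, 0, 0, 0.0]
    - [0, 0.002, 0, 0, 0, 0, 0.0]

```text
clock: 28.6
position: [484.8, -216.8, 170.1]
ee_rot: [0.037, 0.706, -0.706, -0.036]
contact_force: [-0.2, -0.1, -0.7]
gripper_width: 19.2
```

```bash
python3 -c "
from h import *
st(); go([483.8,-216.6,102.6],174)"
```

```text
{'clock': 28.6, 'joints': [-0.115, 0.28, -0.313, -0.0, -0.976, 0.012], 'position': [484.79, -216.759, 170.128], 'ee_rot': [0.037, 0.706, -0.706, -0.036], 'contact_force': [-0.194, -0.051, -0.686], 'gripper_width': 19.189}
axes cols
 [[-0.995  0.002 -0.103]
 [ 0.103  0.    -0.995]
 [-0.002 -1.    -0.   ]]
tool shift [ 0.0011  0.0675 -0.    ] rotvec fix [ 0.0003  0.0014 -0.0017]
```

Request:
play_rows:
  series:
    - [0.001, 0.002, 0, 0, 0.001, -0.002, 0.0]
    - [0, 0.002, 0, 0, 0, 0, 0.0]
    - [0, 0.002, 0, 0, 0, 0, 0.0]
    - [0, 0.003, 0, 0, 0, 0, 0.0]

```text
clock: 29.0
position: [483.8, -216.7, 160.6]
ee_rot: [0.037, 0.706, -0.706, -0.037]
contact_force: [-0.5, -0.5, -1.6]
gripper_width: 19.2
```

Request:
play_rows:
  series:
    - [0, 0.003, 0, 0, 0, 0, 0.0]
    - [0, 0.003, 0, 0, 0, 0, 0.0]
    - [0, 0.003, 0, 0, 0, 0, 0.0]
    - [0, 0.003, 0, 0, 0, 0, 0.0]

```text
clock: 29.4
position: [483.8, -216.7, 147.4]
ee_rot: [0.037, 0.706, -0.706, -0.037]
contact_force: [-0.0, -0.4, -1.2]
gripper_width: 18.8
```

```bash
python3 -c "
from h import *
st(); go([483.8,-216.6,102.6],174)"
```

```text
{'clock': 29.4, 'joints': [-0.115, 0.304, -0.344, -0.0, -0.923, 0.011], 'position': [483.761, -216.684, 147.382], 'ee_rot': [0.037, 0.706, -0.706, -0.037], 'contact_force': [-0.011, -0.449, -1.164], 'gripper_width': 18.82}
axes cols
 [[-0.995 -0.    -0.104]
 [ 0.104  0.    -0.995]
 [ 0.    -1.    -0.   ]]
tool shift [-0.      0.0448 -0.0001] rotvec fix [0.0002 0.0002 0.0002]
```

Request:
play_rows:
  series:
    - [0, 0.003, 0, 0, 0, 0, 0.0]
    - [0, 0.003, 0, 0, 0, 0, 0.0]
    - [0, 0.003, 0, 0, 0, 0, 0.0]
    - [0, 0.003, 0, 0, 0, 0, 0.0]

```text
clock: 29.8
position: [483.8, -216.7, 134.3]
ee_rot: [0.037, 0.706, -0.706, -0.037]
contact_force: [-0.0, 0.1, -1.2]
gripper_width: 19.2
```

Request:
play_rows:
  series:
    - [0, 0.003, 0, 0, 0, 0, 0.0]
    - [0, 0.003, 0, 0, 0, 0, 0.0]
    - [0, 0.003, 0, 0, 0, 0, 0.0]
    - [0, 0.003, 0, 0, 0, 0, 0.0]

```text
clock: 30.2
position: [483.9, -216.7, 121.2]
ee_rot: [0.037, 0.706, -0.706, -0.037]
contact_force: [0.2, 0.1, -1.3]
gripper_width: 19.2
```

Request:
play_rows:
  series:
    - [0, 0.003, 0, 0, 0, 0, 0.0]
    - [0, 0.003, 0, 0, 0, 0, 0.0]
    - [0, 0.002, 0, 0, 0, 0, 0.0]

```text
clock: 30.5
position: [483.8, -216.7, 112.3]
ee_rot: [0.037, 0.706, -0.706, -0.037]
contact_force: [0.1, -1.3, -1.1]
gripper_width: 19.3
```

Request:
play_rows:
  series:
    - [0, 0.002, 0, 0, 0, 0, 0.0]
    - [0, 0.002, 0, 0, 0, 0, 0.0]
    - [0, 0.002, 0, 0, 0, 0, 0.0]
    - [0, 0.0015, 0, 0, 0, 0, 0.0]

```text
clock: 30.9
position: [483.9, -216.7, 104.1]
ee_rot: [0.037, 0.706, -0.706, -0.037]
contact_force: [-0.5, 0.5, -1.0]
gripper_width: 19.4
```

Request:
play_rows:
  series:
    - [0, 0.0015, 0, 0, 0, 0, 0.0]
    - [0, 0.001, 0, 0, 0, 0, 0.0]

```text
clock: 31.1
position: [484.0, -216.9, 102.5]
ee_rot: [-0.036, -0.706, 0.706, 0.037]
contact_force: [-3.2, 2.3, 10.3]
gripper_width: 18.9
```

Seated. Releasing and rising.

Request:
play_rows:
  series:
    - [0, 0, 0, 0, 0, 0, 0.06]
    - [0, 0, 0, 0, 0, 0, 0.06]
    - [0, 0, 0, 0, 0, 0, 0.06]
    - [0, 0, 0, 0, 0, 0, 0.06]
    - [0, -0.015, 0, 0, 0, 0, 0.06]
    - [0, -0.03, 0, 0, 0, 0, 0.06]
    - [0, -0.03, 0, 0, 0, 0, 0.06]
    - [0, -0.02, 0.005, 0, 0, 0, 0.06]
    - [0, 0, 0.02, 0, 0, 0, 0.06]
    - [0, 0, 0, 0, 0, 0, 0.06]

```text
clock: 32.1
position: [481.8, -242.2, 201.2]
ee_rot: [-0.036, -0.706, 0.707, 0.036]
contact_force: [-0.2, -0.4, -0.2]
gripper_width: 60.0
```

```bash
python3 -c "
from h import *
st(); snap('wrist','wa.png'); snap('scene','s2.png'); snap('top','t2.png')
b=cv2.imread('pics/s2.png'); t=cv2.imread('pics/t2.png'); w=cv2.imread('pics/wa.png')
o=np.zeros((600,800,3),np.uint8); o[:300,:400]=cv2.resize(w,(400,300)); o[:300,400:]=cv2.resize(b[190:325,210:450],(400,300)); o[300:,:]=cv2.resize(t[185:305,140:460],(800,300)); cv2.imwrite('pics/fin.png',o)"
```

```text
{'clock': 32.1, 'joints': [-0.164, 0.264, -0.25, 0.002, -1.057, 0.061], 'position': [481.766, -242.213, 201.232], 'ee_rot': [-0.036, -0.706, 0.707, 0.036], 'contact_force': [-0.235, -0.366, -0.229], 'gripper_width': 60.006}
axes cols
 [[-0.995 -0.    -0.102]
 [ 0.102 -0.001 -0.995]
 [-0.    -1.     0.001]]
```

View pics/fin.png

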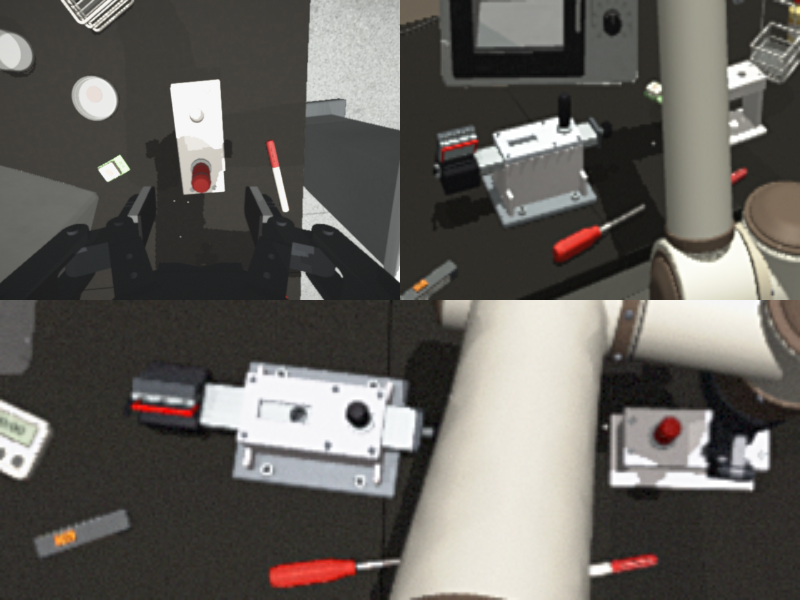

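The final views show the pin upright and home in the round hole, the drift hanging in the left socket, the other things in place and the gripper clear. Handing in.

```bash
python3 -c "
from h import *
job_done()"
```

```text
the job is handed in; nothing more can be done
```

The job is done and handed in; the arm finished at 32.1 s of the 72 s allowed, and no verdict is reported.

- **Bar:** I found its hole through the slot, about 18.5 mm out of line. I pulled it back against about 5 N and pressed the drift down until its shoulder met the cover. The contact force read about 15 N.
- **Lock pin:** It slid into the round hole and seated on its shoulder at about 13 N, with the drift still home.
- **Drift:** I drew it out and stood it back in the left socket of the stand, where it seated at about 10 N.

The last pictures show the pin upright in the round hole, the drift hanging in its socket, and the gripper clear. The other things look unmoved as far as the pictures show; I judged this by eye and did not measure it. After both releases I did not measure the final positions beyond these pictures and the seating heights, which came out within about 0.3 mm of what I expected.

The top camera put the drift about 5–7 mm away from where the wrist camera and the grasp found it, so I relied on the wrist camera for the final positions. No check failed.

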